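# Set the polariser ring of a dish viewer to its setting tab and flash the lamp

### The arm

A 6-joint arm with a two-finger parallel gripper is mounted at the origin on the work surface; the furniture and walls round the work are solid. World frame = base frame: x ahead of the robot, y to its left, z up, the work surface at z = 0. Lengths are in m, angles in rad, forces in N, time in s.
With the tool pointing down it reaches from about 0.3 to 0.775 m from the base axis. Payload 14.6 kg.
Tool frame: the origin (TCP) lies on the centre line of the jaws, within the pads' length; the fingertips stand 17 mm ahead of it and the grasp point (between the pads) lies 2 mm behind it; z points along the fingers, y is the direction in which the jaws open and shut (so a half turn about z gives the same grasp; the last joint's range is limited). The gripper opens to 94 mm and grips with 3 to 60 N. Pads are 16 mm wide; open, the fingers measure 119 mm over their backs; the gripper's body (75 mm by 177 mm) begins 78 mm behind the grasp point.
Start: joints at [1.166, 0.3, 1.521, -0, 1.321, -0.067], TCP at [0.182, 0.519, 0.222] pointing down, gripper open.
Joint ranges: [-3.03, 3.03], [-0.79, 2.21], [0.23, 2.52], [-1.04, 4.18], [0, 3.07], [-2.55, 2.55]. Speed limits (rad/s): [2.22, 2.22, 2.57, 3.14, 3.14, 3.14].

### API

Orientations are given as a unit quaternion [w, x, y, z].
In Python, from cell import r, eyes, ticket, models gives the robot as it stands. The module is installed in compiled form; this text tells all that it offers.
- The arm moves only by the tool apply_moves, never from a script. Its argument "commands" is one flat list of numbers, 6 for each row, row after row: the shift along the tool's x, y, z normalised to -1 to 1, where 1 is 120 mm, then the turn, a rotation vector about the tool's x, y, z normalised to -1 to 1, where 1 is 180 degrees. In form: [x, y, z, wx, wy, wz, x, y, z, wx, wy, wz, ...]. A call has 1 to 8 rows; each row shifts and turns the commanded pose from where the row before left it, along the tool's axes as they then stand; what a row does not reach is not made up. A row lasts 1/12 s, in which the tool goes at most 41.7 mm and 7.16 degrees, less where a joint would pass 70% of its speed; a pose out of reach is approached as far as the arm can. A call with a number of a shift or a turn outside -1 to 1 is refused whole. A call with a gripper value outside its range is refused whole. "jaw" is the closure, from -1 (fully open) to 1 (shut), set as the call begins (left out, the last holds). The fingers move at their own pace and stop on an object; the grip force is fixed at half the most. Time passes only in rows, so rows that do not move let the fingers close. It gives the time, the measured TCP pose, the force and the opening at its end, in the units of the state.
- r.sense(): the state, without advancing time (a new reading comes with each control period).
- eyes.grab_frame(name): name is "scene" or "top" or "wrist"; returns a dict with "img" (384x512x3 uint8, blue, green, red), "fx", "fy", "cx", "cy" (pixels), "dist" ([k1, k2, p1, p2, k3] as OpenCV has them; the pictures are not rectified), "world_from_camera" (4x4, takes a point from camera to world coordinates). Camera axes: x right, y up, looking along -z (the intrinsics and any distortion apply to the point x, -y, -z); pixel columns grow to the right and rows downward; lengths in m; the calibration is good to about 2 mm. A picture is of the moment at which its call begins. There is no depth.
- ticket.finish_job(): hands the job in, once; it reports no verdict.
Trained networks look in a picture, given as the dict that the camera call returned (one of the last four; its "shot" number tells which), for a name from the list of things; names that differ only in an ending like _2 or _b are one class to them, and where a whole thing is asked for, a point or a joint stands for the part that bears it (a point fixed in the world has none). Each returns a list of dicts, best first, with "confidence" (0 to 1); they miss things now and then, are a little off and sometimes report something else, mostly with a low value. They report only what shows in the picture. A call takes as long as a camera call. They do not tell look-alikes from the thing itself.
- models.find_in(name, picture): "centre" ([x, y, z] in m, in world coordinates, good to about 4 mm: the middle of the surface that is visible of it).
- models.regions_of(name, picture): "region" (384x512 bool, what is visible of it).
- models.spot_point(name, picture): "centre" ([x, y, z] in m, in world coordinates, good to about 4 mm: a listed point, or the origin of a listed thing).
The state is a dict: "time": time; "joint_positions": joint angles; "joint_velocities": joint speeds; "effort": joint torques, N m; "eef_pos": TCP position; "orientation": TCP orientation; "ft_force": force on the tool from outside, world axes, zero at the start; "wrist_torque": the same for the moment, N m; "finger_gap": finger opening in m.
Only numpy, scipy, OpenCV 4.12 (cv2) and the standard library are available. Lean on these libraries where they do the work, as an engineer would, in place of code of your own. Each camera call takes 0.05 s, during which the arm holds its last target.

### The job

On the dish viewer, push the polariser ring's lever round until its pointed end stands opposite the setting tab on the scale, let go of it there, then press the lamp key fully down and let it come up again. Only push, with the fingertips or the outside of the fingers: do not take the lever between the fingers or force it, leave the dish lying on the viewer, and do not disturb the things around it.

Things in the scene. Friction and masses are not known exactly. Their poses are not given: they have to be found in the camera images.
- viewer: white light box fixed to the worktop, 206 x 270 mm, top face 45 mm above the worktop. Origin on the worktop under the axis of the round stage; own -x points to the near long side (the side of the scale), own y to the left as seen from the robot. Box reaches from -128 to +78 mm in own x and from -155 to +115 mm in own y.
- ring_axis (a point): centre of the ring's turning axis (vertical), at the height of the viewer's top face, 45 mm above the worktop
- ring (a joint): angle (rad) of the dark knurled polariser ring (outside diameter 136 mm, opening 104 mm, top 14 mm above the viewer's top face) with its bright steel lever. 0: lever points along the viewer's own -x; positive: lever farther to the left (towards own +y), that is clockwise seen from above. Turns from -0.9 to 1.05, starts at 0.55 to 0.95. Friction holds it where it is left; it takes about 1.5 N at the pin to turn it.
- lever_pin (a point): on the upright round steel pin of the lever, diameter 10 mm, 86 mm from the ring axis; this point is on the pin's axis, 31 mm above the viewer's top face. The pin is free from 13 mm above that top face (upper side of the lever's flat arm, which is 13 mm wide) to 46 mm above it (pin top)
- pointer (a point): the pointed outer end of the lever, 102 mm from the ring axis, 9.5 mm above the viewer's top face
- tab_nose (a point): middle of the inner end face of the setting tab: a dark steel block 10 mm wide along the scale, 15 mm long radially, 8 mm high (10.5 mm with its screw) fixed on the scale of black marks, nose 106 mm from the ring axis. Own x of the point is radial, pointing to the ring axis; own y runs along the scale. It stands at a ring angle between -0.6 and 0.25, always to the right of where the lever starts
- lamp_key (a joint): travel of the round grey push key in its black housing, at the viewer's near right corner: 0 up, 0.006 m fully down, a spring returns it; fully down takes about 4.5 N
- lamp_key_top (a point): middle of the upper face of the lamp key (diameter 24 mm); pressed straight down
- dish: closed clear petri dish, 91 mm across, 15 mm high, lying loose on the stage inside the ring; origin at the centre of its underside
- beaker: clear beaker, 57 mm across, 70 mm high, stands loose near the robot; origin at the centre of its underside
- bottle: screw bottle, 48 mm across, 97 mm high, stands loose on the right near the robot; origin at the centre of its underside
There are look-alikes about, which are no part of the job. What is shaped like the dish but purple is not meant.

How it is judged:
By the outcome, as a careful person would: the job done as asked, in the order asked, and still so for the second after the job is handed in, with the robot touching nothing.
It also fails if it takes over 48 s, if anything falls off the work surface, if the arm or the gripper's body presses on something with over 40 N, if the wrist force passes 120 N, or if a joint passes its speed limit or range.

## Working session

There is one attempt and no reset: what is moved stays moved. The work goes in short steps, Python scripts to look and compute and a tool call to move; the robot and the scene stay as the last step left them, time stands still between calls to the robot, and variables do not carry over. Pictures are saved under pics/ and viewed, and the job is handed in when it is done.

Besides the shell and the picture viewer there is one more tool, called after ">>>" by a JSON object that holds its "method" and its "body". apply_moves: Moves the arm, as the interface text tells. Scaled input: -1 to 1 covers 120 mm each way for a shift and 180 degrees each way for a turn. Its arguments: {"type":"object","properties":{"commands":{"type":"array","items":{"type":"number","minimum":-1,"maximum":1}},"jaw":{"type":"number"}},"required":["commands"]}

```bash
mkdir -p pics; cat > h.py <<'E'
from cell import r, eyes, ticket, models
import numpy as np, cv2
from scipy.spatial.transform import Rotation as R
def proj(f,P):
    T=np.linalg.inv(f["world_from_camera"]); p=T[:3,:3]@np.array(P,float)+T[:3,3]
    q=np.array([[p[0],-p[1],-p[2]]])
    K=np.array([[f["fx"],0,f["cx"]],[0,f["fy"],f["cy"]],[0,0,1.]])
    return cv2.projectPoints(q,np.zeros(3),np.zeros(3),K,np.array(f["dist"],float))[0].ravel()
def unproj(f,uv,z):
    K=np.array([[f["fx"],0,f["cx"]],[0,f["fy"],f["cy"]],[0,0,1.]])
    n=cv2.undistortPoints(np.array([[uv]],float),K,np.array(f["dist"],float)).ravel()
    d=f["world_from_camera"][:3,:3]@np.array([n[0],-n[1],-1]); o=f["world_from_camera"][:3,3]
    return o+d*(z-o[2])/d[2]
E
python3 - <<'E'
from h import *
s=r.sense(); print({k:np.round(v,3) for k,v in s.items()})
for n in ["scene","top","wrist"]:
    f=eyes.grab_frame(n); cv2.imwrite(f"pics/a_{n}.png",f["img"])
    print(n,np.round(f["world_from_camera"],3).tolist(),f["fx"])
    for k in ["ring_axis","lever_pin","pointer","tab_nose","lamp_key_top","dish","beaker","bottle","viewer"]:
        print(k,[(np.round(d["centre"],4).tolist(),round(d["confidence"],2)) for d in models.spot_point(k,f)][:3])
E
```

```text
{'time': np.float64(0.0), 'joint_positions': array([ 1.166,  0.3  ,  1.522,  0.   ,  1.321, -0.067]), 'joint_velocities': array([ 0.   , -0.001,  0.002,  0.   , -0.002, -0.001]), 'effort': array([ 0.0000e+00, -5.3180e+01, -3.5274e+01,  7.1000e-02,  2.4000e-02,
       -0.0000e+00]), 'eef_pos': array([0.182, 0.519, 0.222]), 'orientation': array([-0.   ,  0.168,  0.986, -0.001]), 'ft_force': array([-0.215,  0.298, -0.185]), 'wrist_torque': array([-0.023,  0.012,  0.009]), 'finger_gap': np.float64(0.094)}
scene [[0.744, 0.423, -0.518, -0.021], [-0.668, 0.451, -0.591, -0.902], [-0.017, 0.786, 0.618, 0.613], [0.0, 0.0, 0.0, 1.0]] 490.7815813702595
ring_axis [([0.5484, -0.2849, 0.0462], 0.57)]
lever_pin [([0.503, -0.213, 0.0783], 0.66)]
pointer [([0.4924, -0.1985, 0.0528], 0.87)]
tab_nose [([0.4516, -0.2627, 0.0511], 0.39)]
lamp_key_top [([0.4562, -0.4037, 0.0638], 0.6)]
dish [([0.6249, -0.5251, -0.0035], 0.95), ([0.5509, -0.2827, 0.0462], 0.62), ([0.4569, -0.5288, 0.0048], 0.61)]
beaker [([0.3119, -0.2623, 0.004], 0.55)]
bottle [([0.3199, -0.4153, 0.0008], 0.62)]
viewer [([0.5498, -0.2799,
[... 265 characters left out ...]
0.0732], 0.96)]
pointer [([0.4881, -0.1983, 0.0579], 0.66)]
tab_nose [([0.4448, -0.2661, 0.0515], 0.6)]
lamp_key_top [([0.4572, -0.3985, 0.0661], 0.39)]
dish [([0.6298, -0.525, 0.0019], 0.9), ([0.5495, -0.2814, 0.0426], 0.85), ([0.4494, -0.5225, 0.0001], 0.7)]
beaker [([0.3108, -0.2612, -0.0005], 0.94), ([0.4901, -0.1966, 0.0567], 0.6), ([0.4463, -0.2628, 0.052], 0.48)]
bottle [([0.3221, -0.4179, -0.0025], 0.77)]
viewer [([0.5469, -0.283, -0.0047], 0.79)]
wrist [[0.332, -0.911, -0.246, 0.111], [0.943, 0.32, 0.086, 0.545], [-0.0, -0.26, 0.966, 0.385], [0.0, 0.0, 0.0, 1.0]] 328.61785224534674
ring_axis []
lever_pin []
pointer []
tab_nose []
lamp_key_top []
dish []
beaker []
bottle []
viewer []
```

View pics/a_scene.png

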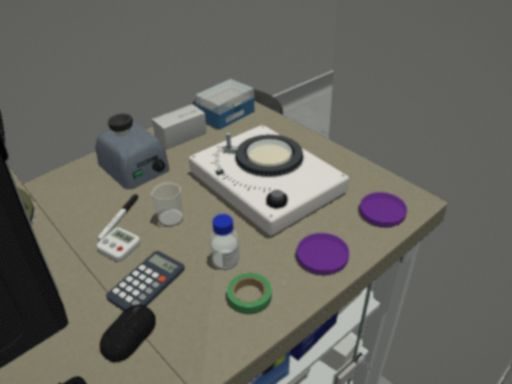

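View pics/a_top.png

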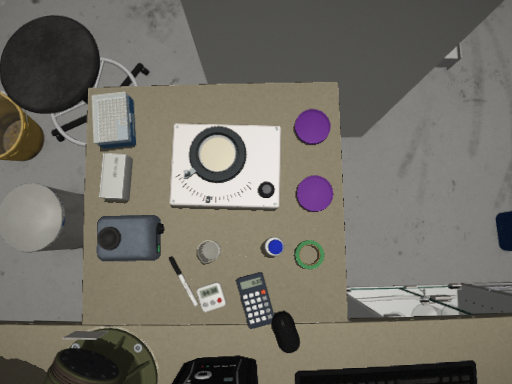

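```bash
python3 - <<'E'
from h import *
a=cv2.imread("pics/a_top.png"); cv2.imwrite("pics/a_top_z.png",cv2.resize(a[115:220,160:290],None,fx=6,fy=5.7,interpolation=cv2.INTER_CUBIC))
f=eyes.grab_frame("top")
g=cv2.cvtColor(f["img"],cv2.COLOR_BGR2GRAY)
m=models.regions_of("viewer",f)
for d in m[:2]:
    k=d["region"].astype(np.uint8); c=np.argwhere(k)[:,::-1].astype(np.float32); print(d["confidence"],len(c),c.min(0),c.max(0))
    W=np.array([unproj(f,p,0.045)[:2] for p in c],np.float32)
    rect=cv2.minAreaRect(W); print(rect, cv2.boxPoints(rect).round(4).tolist())
E
```

```text
(no output)
```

View pics/a_top_z.png

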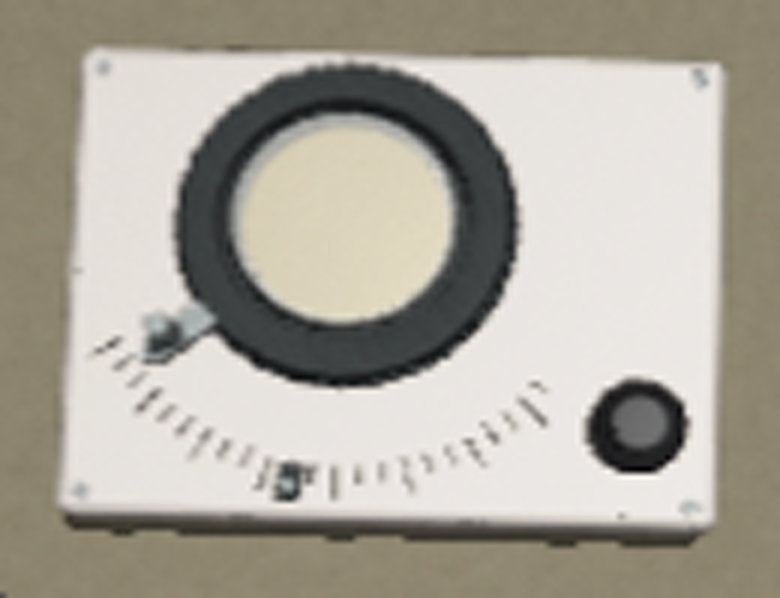

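```bash
python3 - <<'E'
from h import *
f=eyes.grab_frame("top")
H=lambda x,y,z: unproj(f,[160+(x+.5)/6-.5,115+(y+.5)/5.7-.5],z)[:2]
C=[H(90,48,.045),H(722,65,.045),H(716,525,.045),H(62,512,.045)]
print(np.round(C,4).tolist())
# fit own corners (x,y): TL=far-left (78,115), TR far right (78,-155), BR (-128,-155), BL (-128,115)
O=np.array([[78,115],[78,-155],[-128,-155],[-128,115]])/1000
C=np.array(C); oc=O-O.mean(0); cc=C-C.mean(0)
yaw=np.arctan2((oc[:,0]*cc[:,1]-oc[:,1]*cc[:,0]).sum(),(oc*cc).sum())
c,s=np.cos(yaw),np.sin(yaw);Rm=np.array([[c,-s],[s,c]])
t=C.mean(0)-Rm@O.mean(0); print("yaw",np.degrees(yaw),"origin",t, "res",(C-(O@Rm.T+t)).round(4).tolist())
print("ringtop centre",H(347,224,.059))
for n,x,y,z in [("tabmid",289,481,.054),("tabtopnose",293,464,.053),("tabouter",287,497,.053),("pin top",158,325,.091),("key",637,422,.066),("ptr",148,360,.0545)]:
    w=H(x,y,z); o=Rm.T@(w-t); print(n,w.round(4),o.round(4),"ang",np.arctan2(o[1],-o[0]))
for k in ["lever_pin","pointer","tab_nose","lamp_key_top"]:
  print(k,[(np.round(d["centre"],4).tolist(),round(d["confidence"],2)) for d in models.spot_point(k,f)][:2])
for n in ["scene","top"]:
  f=eyes.grab_frame(n)
  for k in ["ring_axis","lever_pin","pointer","tab_nose","lamp_key_top"]:
    for d in models.spot_point(k,f)[:1]:
      o=Rm.T@(d["centre"][:2]-t); print(n,k,d["centre"].round(4) if hasattr(d["centre"],'round') else d["centre"],o.round(4),np.arctan2(o[1],-o[0]).round(3),d["confidence"])
f=eyes.grab_frame("scene"); cv2.imwrite("pics/b_z.png",cv2.resize(f["img"][115:235,180:355],None,fx=4.5,fy=4.5,interpolation=cv2.INTER_CUBIC))
E
```

```text
[[0.6305, -0.1758], [0.6174, -0.4382], [0.4169, -0.4309], [0.427, -0.1657]]
yaw -2.501079982471349 origin [ 0.54879952 -0.28377881] res [[-0.0012, -0.0035], [-0.0026, 0.0038], [0.0028, 0.0021], [0.001, -0.0024]]
ringtop centre [ 0.54694563 -0.28396708]
tabmid [ 0.4379 -0.2594] [-0.1119  0.0195] ang 0.17268056357976128
tabtopnose [ 0.4452 -0.2609] [-0.1045  0.0183] ang 0.1733918190500037
tabouter [ 0.4312 -0.2584] [-0.1186  0.0202] ang 0.16853246863178917
pin top [ 0.4996 -0.2129] [-0.0522  0.0687] ang 0.9208553317162191
key [ 0.4591 -0.3994] [-0.0845 -0.1194] ang -0.9548174146965257
ptr [ 0.4906 -0.2024] [-0.0617  0.0787] ang 0.9059653132780504
lever_pin [([0.5025, -0.2145, 0.0775], 0.58)]
pointer [([0.4903, -0.2016, 0.0583], 0.81)]
tab_nose [([0.4437, -0.2652, 0.0518], 0.4)]
lamp_key_top [([0.4463, -0.2644, 0.0506], 0.3)]
scene ring_axis [0.5496, -0.2824, 0.0476] [0.0007 0.0014] 2.053 0.76
scene lever_pin [0.5028, -0.2108, 0.0762] [-0.0491  0.0709] 0.965 0.79
scene pointer [0.4928, -0.1964, 0.0526] [-0.0598  0.0849] 0.957 0.9
scene tab_nose [0.452, -0.2613, 0.0506] [-0.0977  0.0182] 0.185 0.37
scene lamp_key_top [0.4569, -0.4014, 0.0633] [-0.0867 -0.1215] -0.951 0.44
top lever_pin [0.5012, -0.2164, 0.0769] [-0.0505  0.0652] 0.912 0.84
top pointer [0.4892, -0.1968, 0.0549] [-0.0633  0.0843] 0.926 0.73
top tab_nose [0.4438, -0.2628, 0.0498] [-0.1058  0.0164] 0.154 0.36
top lamp_key_top [0.4604, -0.3988, 0.0653] [-0.0833 -0.1188] -0.959 0.64
```

View pics/b_z.png

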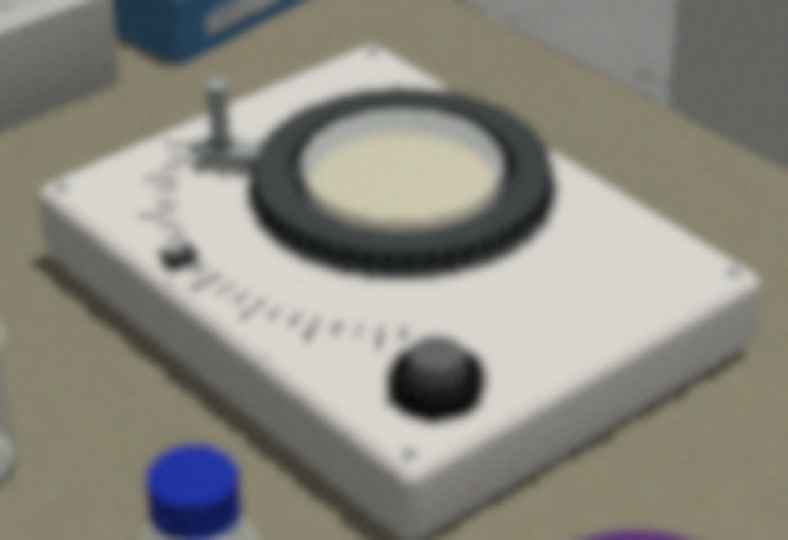

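```bash
cat >> h.py <<'E'
YAW=np.radians(-2.5); T0=np.array([0.5485,-0.2837])
RM=np.array([[np.cos(YAW),-np.sin(YAW)],[np.sin(YAW),np.cos(YAW)]])
def own(x,y): return RM@np.array([x,y])+T0
def push_pose(a,off,rad=0.086):
    p=own(-rad*np.cos(a)+off*np.sin(a), rad*np.sin(a)+off*np.cos(a))
    return p, np.pi/2-a+YAW   # pos, yaw of tool y
def Rd(yaw): # tool y at yaw, z down
    y=np.array([np.cos(yaw),np.sin(yaw),0]); z=np.array([0,0,-1.]); return np.column_stack([np.cross(y,z),y,z])
def rows(targets, per=8):
    s=r.sense(); p=np.array(s["eef_pos"]); q=np.array(s["orientation"]); Rc=R.from_quat([*q[1:],q[0]])
    out=[]
    for pt,yaw in targets:
        d=Rc.inv().apply(np.array(pt)-p)/0.12
        w=(Rc.inv()*R.from_matrix(Rd(yaw))).as_rotvec()/np.pi
        d=np.round(d,3); w=np.round(w,4); 
        if max(np.linalg.norm(d)*.12-.0417,np.linalg.norm(w)*180-7.16)>0: print("TOO FAST",d,w)
        p=p+Rc.apply(d*.12); Rc=Rc*R.from_rotvec(w*np.pi)
        out.append([float(v) for v in (*d,*w)])
    for i in range(0,len(out),per): print("[",", ".join(", ".join("%g"%(v+0) for v in o) for o in out[i:i+per]),"]",len(out[i:i+per]))
    print("end",p.round(4))
def lin(p0,y0,p1,y1,n): return [((1-t)*np.array(p0)+t*np.array(p1),(1-t)*y0+t*y1) for t in np.arange(1,n+1)/n]
def cur():
    s=r.sense(); q=s["orientation"]; y=R.from_quat([*q[1:],q[0]]).apply([0,1,0]); return np.array(s["eef_pos"]),np.arctan2(y[1],y[0])
E
python3 - <<'E'
from h import *
fs={n:eyes.grab_frame(n) for n in("scene","top")}
for z in (.08,.1,.12,.14,.16): print(z,unproj(fs["top"],[109,235],z).round(3),unproj(fs["scene"],[121,121],z).round(3))
p0,y0=cur(); p,y=push_pose(.92,.036)
print(p0,np.degrees(y0),p,np.degrees(y))
rows(lin(p0,y0,[*p,0.2],y,24))
E
```

```text
0.08 [ 0.354 -0.029  0.08 ] [0.374 0.013 0.08 ]
0.1 [ 0.354 -0.036  0.1  ] [ 0.359 -0.021  0.1  ]
0.12 [ 0.354 -0.044  0.12 ] [ 0.344 -0.055  0.12 ]
0.14 [ 0.354 -0.051  0.14 ] [ 0.329 -0.09   0.14 ]
0.16 [ 0.354 -0.058  0.16 ] [ 0.314 -0.124  0.16 ]
[0.18228738 0.51891277 0.22245482] 70.64409602389222 [ 0.52899928 -0.19253135] 34.78788284796426
[ -0.195, -0.193, 0.008, 0, 0, 0.0083, -0.201, -0.188, 0.008, 0, 0, 0.0083, -0.205, -0.183, 0.007, 0, 0, 0.0083, -0.21, -0.177, 0.008, 0, 0, 0.0083, -0.215, -0.172, 0.008, 0, 0, 0.0083, -0.219, -0.166, 0.008, 0, 0, 0.0083, -0.223, -0.16, 0.008, 0, 0, 0.0083, -0.227, -0.155, 0.007, 0, 0, 0.0083 ] 8
[ -0.231, -0.148, 0.008, 0, 0, 0.0083, -0.235, -0.143, 0.008, 0, 0, 0.0083, -0.239, -0.136, 0.008, 0, 0, 0.0083, -0.242, -0.13, 0.007, 0, 0, 0.0083, -0.245, -0.124, 0.008, 0, 0, 0.0083, -0.249, -0.117, 0.008, 0, 0, 0.0083, -0.251, -0.111, 0.008, 0, 0, 0.0083, -0.255, -0.104, 0.008, 0, 0, 0.0083 ] 8
[ -0.257, -0.097, 0.007, 0, 0, 0.0083, -0.259, -0.091, 0.008, 0, 0, 0.0083, -0.262, -0.084, 0.008, 0, 0, 0.0083, -0.264, -0.077, 0.008, 0, 0, 0.0083, -0.265, -0.07, 0.008, 0, 0, 0.0083, -0.268, -0.063, 0.007, 0, 0, 0.0083, -0.269, -0.056, 0.008, 0, 0, 0.0083, -0.27, -0.049, 0.008, 0, 0, 0.0083 ] 8
end [ 0.529  -0.1925  0.2   ]
```

>>> {"method": "apply_moves", "body": {"commands": [-0.195,-0.193,0.008,0,0,0.0083,-0.201,-0.188,0.008,0,0,0.0083,-0.205,-0.183,0.007,0,0,0.0083,-0.21,-0.177,0.008,0,0,0.0083,-0.215,-0.172,0.008,0,0,0.0083,-0.219,-0.166,0.008,0,0,0.0083,-0.223,-0.16,0.008,0,0,0.0083,-0.227,-0.155,0.007,0,0,0.0083], "jaw": 1}}

```text
time: 3.27
eef_pos: [0.2982, 0.2803, 0.2151]
orientation: [0.0, 0.27, 0.963, 0.0]
ft_force: [1.1, -0.1, 0.2]
finger_gap: 0.044
```

>>> {"method": "apply_moves", "body": {"commands": [-0.231,-0.148,0.008,0,0,0.0083,-0.235,-0.143,0.008,0,0,0.0083,-0.239,-0.136,0.008,0,0,0.0083,-0.242,-0.13,0.007,0,0,0.0083,-0.245,-0.124,0.008,0,0,0.0083,-0.249,-0.117,0.008,0,0,0.0083,-0.251,-0.111,0.008,0,0,0.0083,-0.255,-0.104,0.008,0,0,0.0083]}}

```text
time: 3.93
eef_pos: [0.4138, 0.0429, 0.2077]
orientation: [0.0, 0.369, 0.929, 0.0]
ft_force: [-0.2, -0.6, 0.4]
finger_gap: 0.0002
```

>>> {"method": "apply_moves", "body": {"commands": [-0.257,-0.097,0.007,0,0,0.0083,-0.259,-0.091,0.008,0,0,0.0083,-0.262,-0.084,0.008,0,0,0.0083,-0.264,-0.077,0.008,0,0,0.0083,-0.265,-0.07,0.008,0,0,0.0083,-0.268,-0.063,0.007,0,0,0.0083,-0.269,-0.056,0.008,0,0,0.0083,-0.27,-0.049,0.008,0,0,0.0083]}}

```text
time: 4.6
eef_pos: [0.5295, -0.1942, 0.1999]
orientation: [0.0, 0.464, 0.886, 0.0]
ft_force: [0.7, 1.2, -0.2]
finger_gap: 0.0005
```

```bash
python3 - <<'E'
from h import *
s=r.sense(); print(s["time"],s["eef_pos"],s["finger_gap"],s["ft_force"])
p0,y0=cur(); p,y=push_pose(.92,.036); print(p0,np.degrees(y0))
f=eyes.grab_frame("wrist"); cv2.imwrite("pics/c_w.png",f["img"])
for a in (.92,): 
  print("pin", proj(f,[*own(-.086*np.cos(a),.086*np.sin(a)),.091]),"tab",proj(f,[*own(-.106*np.cos(.172),.106*np.sin(.172)),.053]))
for k in ["ring_axis","lever_pin","pointer","tab_nose","lamp_key_top"]:
    for d in models.spot_point(k,f)[:1]:
      o=RM.T@(np.array(d["centre"][:2])-T0); print(k,d["centre"],o.round(4),np.arctan2(o[1],-o[0]).round(3),d["confidence"])
rows(lin(p0,y0,[*p,0.083],y,6))
E
```

```text
4.6 [ 0.52948055 -0.19416933  0.19994112] 0.0005499699580358875 [ 0.65698851  1.16950055 -0.19102077]
[ 0.52948055 -0.19416933  0.19994112] 34.70563820891808
pin [212.63023233 199.68606   ] tab [144.78911534 197.70663884]
lever_pin [0.5015, -0.2145, 0.073] [-0.05    0.0671] 0.931 0.94
pointer [0.4931, -0.1978, 0.0534] [-0.0591  0.0834] 0.954 0.75
tab_nose [0.4465, -0.2648, 0.0468] [-0.1027  0.0144] 0.14 0.67
lamp_key_top [0.4603, -0.3992, 0.0674] [-0.0831 -0.1192] -0.962 0.51
[ -0.018, -0.006, 0.164, 0, -0.0001, 0.0007, 0.002, 0.001, 0.162, 0, 0, -0.0001, 0.002, 0, 0.162, 0, 0, -0.0001, 0.003, 0.001, 0.163, 0, 0, 0, 0.002, 0.001, 0.162, 0, 0, -0.0001, 0.002, 0.001, 0.163, 0, 0, -0.0001 ] 6
end [ 0.529  -0.1925  0.083 ]
```

View pics/c_w.png

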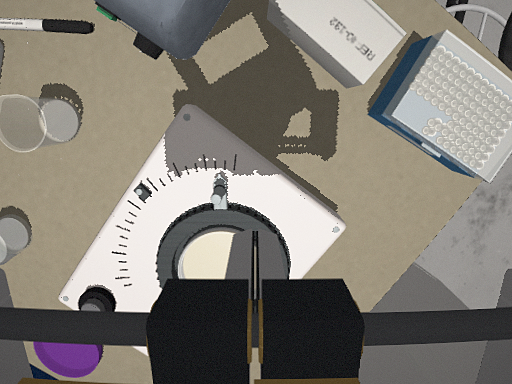

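```bash
cat >> h.py <<'E'
def annot(f,a,name,box,s,tab=.172):
    x0,y0,x1,y1=box; im=cv2.resize(f["img"][y0:y1,x0:x1],None,fx=s,fy=s,interpolation=cv2.INTER_CUBIC)
    def dot(P,c):
        u=(proj(f,P)-[x0,y0]+.5)*s; cv2.circle(im,(int(u[0]),int(u[1])),3,c,1)
    for rr,aa,z,c in [(.086,a,.058,(0,0,255)),(.086,a,.091,(0,255,255)),(.102,a,.0545,(0,255,0)),(.106,tab,.053,(255,0,255)),(.121,tab,.053,(255,0,255))]:
        dot([*own(-rr*np.cos(aa),rr*np.sin(aa)),z],c)
    for t in np.arange(0,6.3,.3): dot([*own(.068*np.cos(t),.068*np.sin(t)),.059],(255,128,0))
    for x in(.078,-.128):
        for y in (.115,-.155): dot([*own(x,y),.045],(0,128,255))
    cv2.imwrite(name,im)
E
python3 - <<'E'
from h import *
f=eyes.grab_frame("wrist"); annot(f,.92,"pics/d_w.png",(50,90,350,315),2.6)
f=eyes.grab_frame("top"); annot(f,.92,"pics/d_t.png",(160,115,290,220),5.7)
E
```

```text
(no output)
```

View pics/d_w.png

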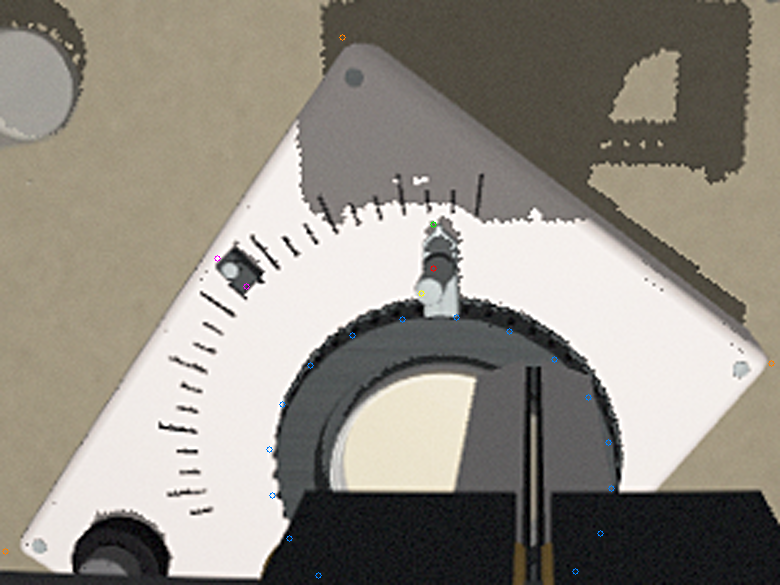

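View pics/d_t.png

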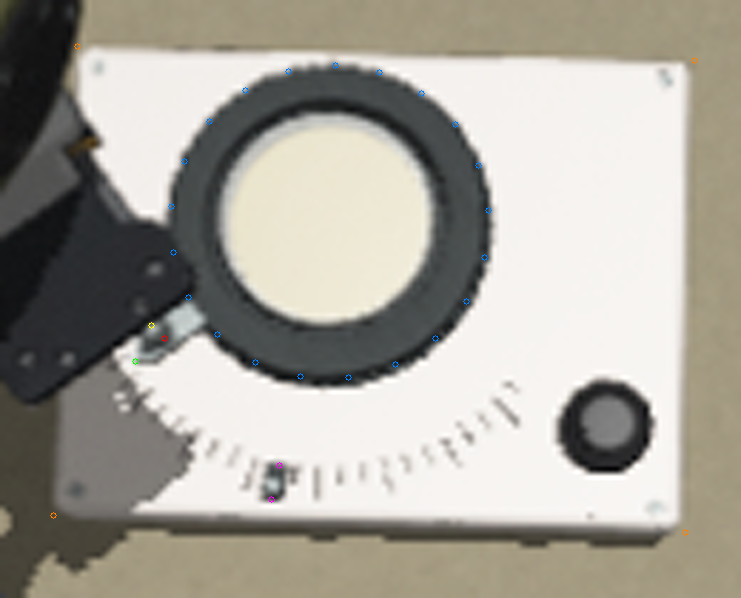

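>>> {"method": "apply_moves", "body": {"commands": [-0.018,-0.006,0.164,0,-0.0001,0.0007,0.002,0.001,0.162,0,0,0,0.002,0,0.162,0,0,0,0.003,0.001,0.163,0,0,0,0.002,0.001,0.162,0,0,0,0.002,0.001,0.163,0,0,0,0,0,0,0,0,0]}}

```text
time: 5.58
eef_pos: [0.5278, -0.192, 0.0799]
orientation: [-0.002, 0.464, 0.886, -0.0]
ft_force: [-1.3, 0.3, 0.2]
finger_gap: 0.0003
```

```bash
python3 - <<'E'
from h import *
s=r.sense(); print(s["time"],s["eef_pos"],s["ft_force"])
f=eyes.grab_frame("wrist"); cv2.imwrite("pics/e_w.png",f["img"])
f=eyes.grab_frame("scene"); cv2.imwrite("pics/e_s.png",cv2.resize(f["img"][95:235,180:355],None,fx=4.3,fy=4.3,interpolation=cv2.INTER_CUBIC))
E
```

```text
5.5833 [ 0.52776302 -0.19195048  0.07987844] [-1.32944448  0.34616744  0.18592757]
```

View pics/e_w.png

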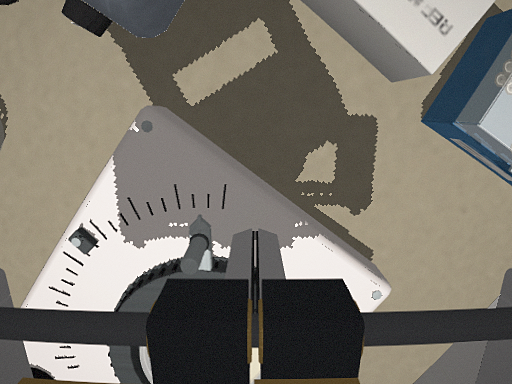

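View pics/e_s.png

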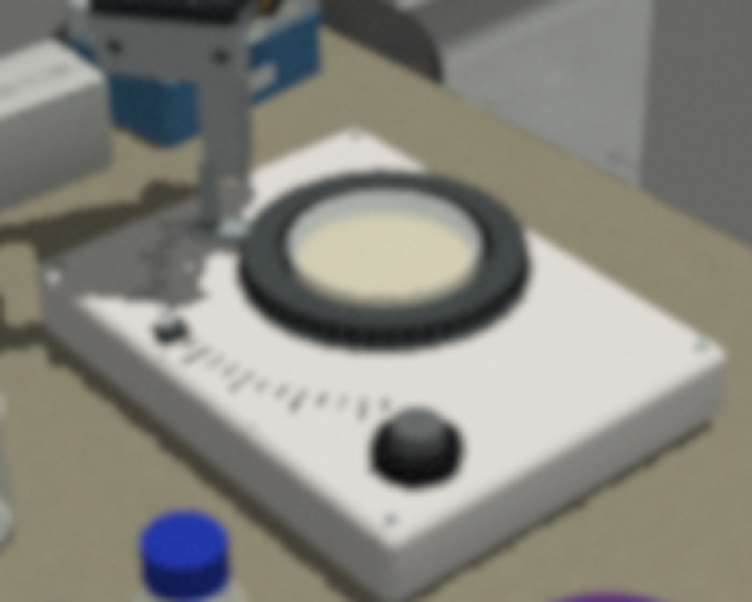

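```bash
python3 - <<'E'
from h import *
p0,y0=cur()
t=[]
p,y=push_pose(.92,.026); t+=lin(p0,y0,[*p,.083],y,3)
for a in np.linspace(.92,.27,21): 
    p,y=push_pose(a,.0175+ (.0085 if a>.919 else 0) *.5); t.append((np.array([*p,.083]),y))
rows(t)
E
```

```text
[ 0.001, -0.028, 0.001, -0.0001, 0, -0.0001, 0.002, -0.028, 0.001, 0, 0, -0.0002, 0.001, -0.028, 0.002, 0, 0, -0.0001, 0, -0.035, 0, 0, 0, 0, 0.004, -0.059, 0, 0, 0, -0.0104, 0.005, -0.024, 0, 0, 0, -0.0103, 0.004, -0.023, 0, 0, 0, -0.0104, 0.004, -0.023, 0, 0, 0, -0.0103 ] 8
[ 0.005, -0.024, 0, 0, 0, -0.0104, 0.004, -0.023, 0, 0, 0, -0.0103, 0.004, -0.023, 0, 0, 0, -0.0104, 0.005, -0.024, 0, 0, 0, -0.0103, 0.004, -0.023, 0, 0, 0, -0.0103, 0.004, -0.024, 0, 0, 0, -0.0104, 0.005, -0.023, 0, 0, 0, -0.0103, 0.004, -0.023, 0, 0, 0, -0.0104 ] 8
[ 0.004, -0.024, 0, 0, 0, -0.0103, 0.005, -0.023, 0, 0, 0, -0.0104, 0.004, -0.023, 0, 0, 0, -0.0103, 0.005, -0.024, 0, 0, 0, -0.0104, 0.004, -0.023, 0, 0, 0, -0.0103, 0.004, -0.023, 0, 0, 0, -0.0104, 0.005, -0.024, 0, 0, 0, -0.0103, 0.004, -0.023, 0, 0, 0, -0.0103 ] 8
end [ 0.4721 -0.2405  0.0829]
```

>>> {"method": "apply_moves", "body": {"commands": [0.001,-0.028,0.001,0,0,0,0.002,-0.028,0.001,0,0,0,0.001,-0.028,0.002,0,0,0,0,-0.035,0,0,0,0,0.004,-0.059,0,0,0,-0.0104,0.005,-0.024,0,0,0,-0.0103,0.004,-0.023,0,0,0,-0.0104,0.004,-0.023,0,0,0,-0.0103]}}

```text
time: 6.35
eef_pos: [0.5036, -0.2091, 0.083]
orientation: [0.001, 0.405, 0.914, -0.0]
ft_force: [2.6, -0.1, 0.3]
finger_gap: 0.0006
```

>>> {"method": "apply_moves", "body": {"commands": [0.005,-0.024,0,0,0,-0.0104,0.004,-0.023,0,0,0,-0.0103,0.004,-0.023,0,0,0,-0.0104,0.005,-0.024,0,0,0,-0.0103,0.004,-0.023,0,0,0,-0.0103,0.004,-0.024,0,0,0,-0.0104,0.005,-0.023,0,0,0,-0.0103,0.004,-0.023,0,0,0,-0.0104]}}

```text
time: 7.02
eef_pos: [0.4856, -0.223, 0.0829]
orientation: [0.001, 0.283, 0.959, -0.0]
ft_force: [2.5, 0.1, -0.1]
finger_gap: -0.0
```

```bash
python3 - <<'E'
from h import *
s=r.sense(); print(s["time"],s["eef_pos"],s["ft_force"])
f=eyes.grab_frame("wrist"); annot(f,.59,"pics/f_w.png",(50,90,350,315),2.6)
E
```

```text
7.0167 [ 0.4856403  -0.2230248   0.08288783] [ 2.52525182  0.0878669  -0.13382615]
```

View pics/f_w.png

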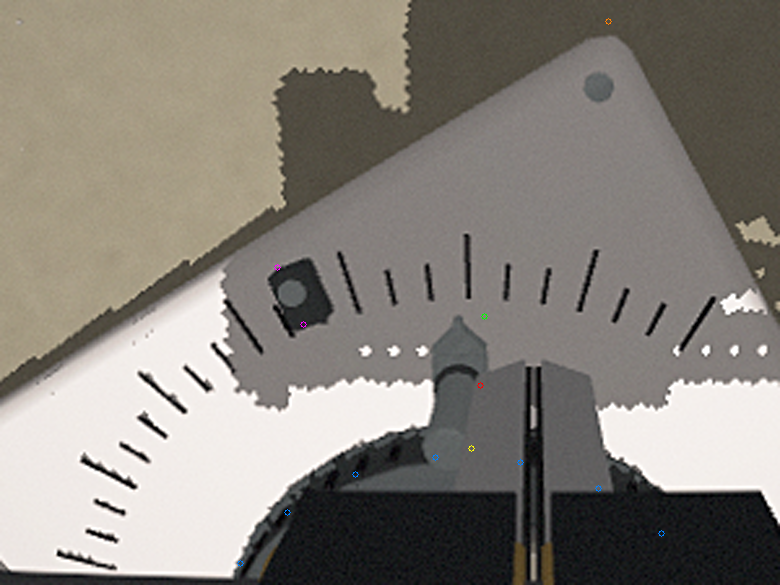

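>>> {"method": "apply_moves", "body": {"commands": [0.004,-0.024,0,0,0,-0.0103,0.005,-0.023,0,0,0,-0.0104,0.004,-0.023,0,0,0,-0.0103,0.005,-0.024,0,0,0,-0.0104,0.004,-0.023,0,0,0,-0.0103,0.004,-0.023,0,0,0,-0.0104,0.005,-0.024,0,0,0,-0.0103,0,0,0,0,0,0]}}

```text
time: 7.73
eef_pos: [0.4732, -0.2389, 0.0827]
orientation: [0.0, 0.173, 0.985, -0.0]
ft_force: [-0.7, -0.5, -0.9]
finger_gap: 0.0006
```

```bash
python3 - <<'E'
from h import *
s=r.sense(); print(s["time"],s["eef_pos"],s["ft_force"])
f=eyes.grab_frame("wrist"); annot(f,.30,"pics/g_w.png",(120,110,320,260),3.9)
E
```

```text
7.7333 [ 0.47319799 -0.23885798  0.08274391] [-0.65095223 -0.53588354 -0.87081102]
```

View pics/g_w.png

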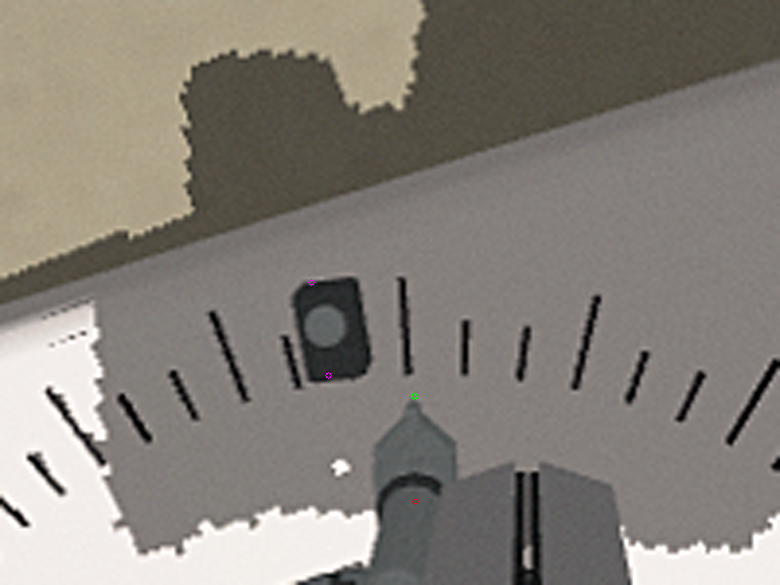

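```bash
python3 - <<'E'
from h import *
p0,y0=cur()
d=RM.T@(p0[:2]-T0); print(np.degrees(y0), np.pi/2-y0+YAW)
t=[]
for a in np.linspace(.2925,.21,6)[1:]:
    p,y=push_pose(a,.0175); t.append((np.array([*p,.083]),y))
# relative offsets from ideal commanded
p,y=push_pose(.2925,.0175); print(p,p0)
rows(t)
E
```

```text
69.9613229036277 0.30610766177581533
[ 0.47308499 -0.23881318] [ 0.47323657 -0.23868657  0.08266735]
[ 0.003, -0.013, -0.003, -0.0001, 0.0002, -0.0096, 0.002, -0.012, 0, 0, 0, -0.0052, 0.003, -0.012, 0, 0, 0, -0.0053, 0.002, -0.012, 0, 0, 0, -0.0052, 0.002, -0.012, 0, 0, 0, -0.0053 ] 5
end [ 0.4697 -0.2452  0.083 ]
```

>>> {"method": "apply_moves", "body": {"commands": [0.003,-0.012,0,0,0,-0.0053,0.002,-0.012,0,0,0,-0.0052,0.003,-0.012,0,0,0,-0.0053,0.002,-0.012,0,0,0,-0.0052,0.002,-0.012,0,0,0,-0.0053,0,0,0,0,0,0]}}

```text
time: 8.28
eef_pos: [0.4697, -0.2451, 0.0824]
orientation: [0.0, 0.132, 0.991, -0.0]
ft_force: [0.3, 0.4, -0.6]
finger_gap: 0.0004
```

```bash
python3 - <<'E'
from h import *
s=r.sense(); print(s["time"],s["eef_pos"],s["ft_force"])
f=eyes.grab_frame("wrist"); annot(f,.215,"pics/h_w.png",(150,130,300,245),5.2,tab=.192)
E
```

```text
8.2833 [ 0.46965424 -0.24507381  0.08238851] [ 0.29538476  0.40254843 -0.56139572]
```

View pics/h_w.png

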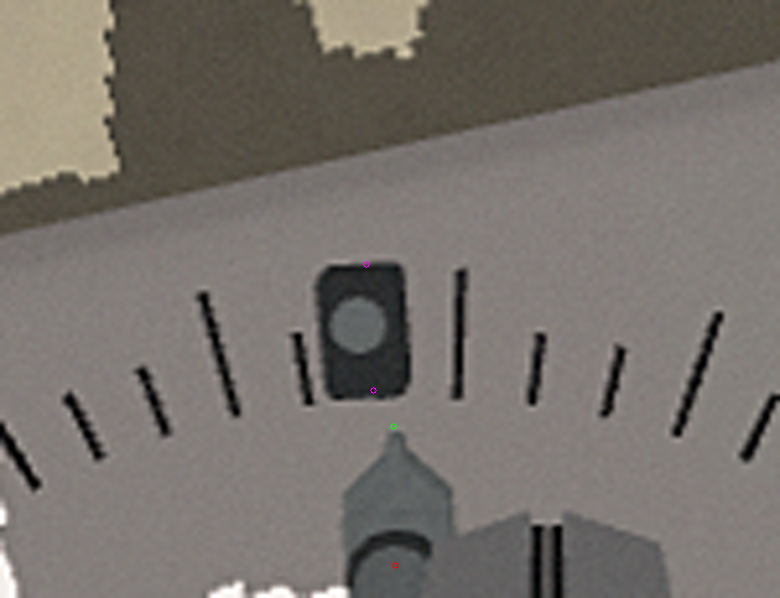

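>>> {"method": "apply_moves", "body": {"commands": [0.002,-0.0075,0,0,0,-0.0033,0.002,-0.0075,0,0,0,-0.0033,0.002,-0.0075,0,0,0,-0.0033,0,0,0,0,0,0]}}

```text
time: 8.67
eef_pos: [0.4683, -0.2474, 0.0824]
orientation: [0.0, 0.117, 0.993, -0.0]
ft_force: [0.7, 0.2, 0.4]
finger_gap: 0.0003
```

```bash
python3 - <<'E'
from h import *
s=r.sense(); print(s["time"],s["eef_pos"],s["ft_force"])
f=eyes.grab_frame("wrist"); annot(f,.187,"pics/i_w.png",(150,130,300,245),5.2,tab=.187)
E
```

```text
8.6667 [ 0.46831601 -0.24736165  0.0823637 ] [0.68664715 0.21596072 0.35316536]
```

View pics/i_w.png

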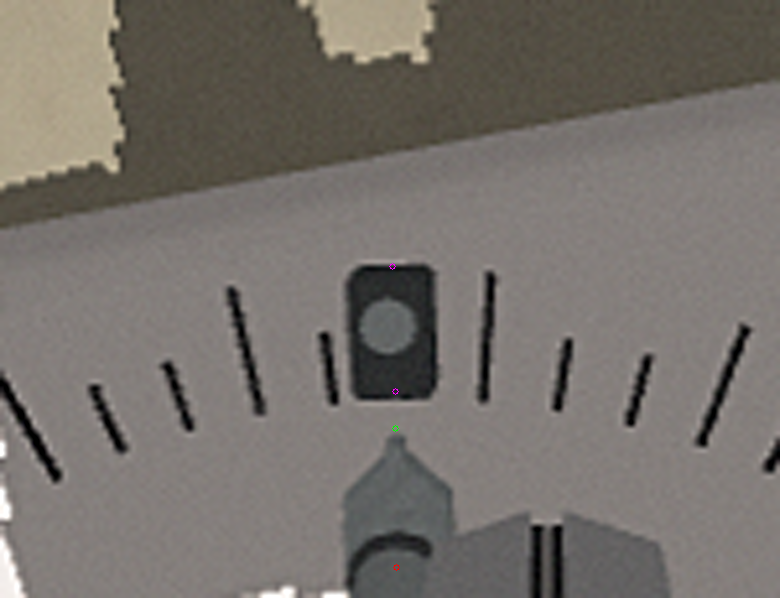

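>>> {"method": "apply_moves", "body": {"commands": [0,0.05,0,0,0,0,0,0.1,0,0,0,0,0,0.05,-0.1,0,0,0,0,0,-0.25,0,0,0,0,0,-0.25,0,0,0,0,0,-0.25,0,0,0,0,0,0,0,0,0]}}

```text
time: 9.3
eef_pos: [0.4759, -0.224, 0.1911]
orientation: [0.004, 0.117, 0.993, -0.002]
ft_force: [0.7, 0.3, 0.2]
finger_gap: 0.0006
```

```bash
python3 - <<'E'
from h import *
s=r.sense(); print(s["time"],s["eef_pos"],s["ft_force"])
f=eyes.grab_frame("wrist"); annot(f,.187,"pics/j_w.png",(100,100,350,290),3.1,tab=.187); cv2.imwrite("pics/j_w0.png",f["img"])
p0,y0=cur(); rows(lin(p0,y0,[.4587,-.400,.15],y0,8))
for n in("wrist","top"):
  f=eyes.grab_frame(n)
  for k in ["ring_axis","lever_pin","pointer","tab_nose","lamp_key_top","dish"]:
    for d in models.spot_point(k,f)[:2]:
      o=RM.T@(np.array(d["centre"][:2])-T0); print(n,k,d["centre"],o.round(4),np.arctan2(o[1],-o[0]).round(3),d["confidence"])
E
```

```text
9.3 [ 0.47590024 -0.22400189  0.19106304] [0.67714442 0.3090861  0.20175503]
[ -0.026, -0.183, 0.04, -0.0006, 0.0019, 0, -0.025, -0.182, 0.04, 0, 0, 0, -0.026, -0.183, 0.04, 0, 0, 0, -0.026, -0.183, 0.039, 0, 0, 0, -0.026, -0.182, 0.04, 0, 0, 0, -0.026, -0.183, 0.04, 0, 0, 0, -0.026, -0.183, 0.039, 0, 0, 0, -0.025, -0.182, 0.04, 0, 0, 0 ] 8
end [ 0.4586 -0.4     0.15  ]
wrist lever_pin [0.4629, -0.2657, 0.0734] [-0.0863  0.0142] 0.164 0.85
wrist pointer [0.4517, -0.2631, 0.0526] [-0.0976  0.0164] 0.166 0.97
wrist tab_nose [0.4437, -0.2642, 0.0507] [-0.1056  0.0149] 0.14 0.67
wrist lamp_key_top [0.4612, -0.3997, 0.0645] [-0.0822 -0.1197] -0.969 0.65
wrist dish [0.5504, -0.2808, 0.0443] [0.0018 0.003 ] 2.107 0.94
wrist dish [0.6253, -0.523, -0.004] [ 0.0872 -0.2357] -1.925 0.71
top lever_pin [0.4655, -0.267, 0.0737] [-0.0836  0.0131] 0.155 0.97
top tab_nose [0.446, -0.2628, 0.0504] [-0.1033  0.0164] 0.158 0.38
top lamp_key_top [0.4619, -0.3971, 0.0662] [-0.0816 -0.1171] -0.962 0.63
top dish [0.4534, -0.5209, -0.0003] [-0.0847 -0.2411] -1.233 0.76
top dish [0.627, -0.5271, -0.0001] [ 0.089  -0.2397] -1.926 0.67
```

View pics/j_w.png

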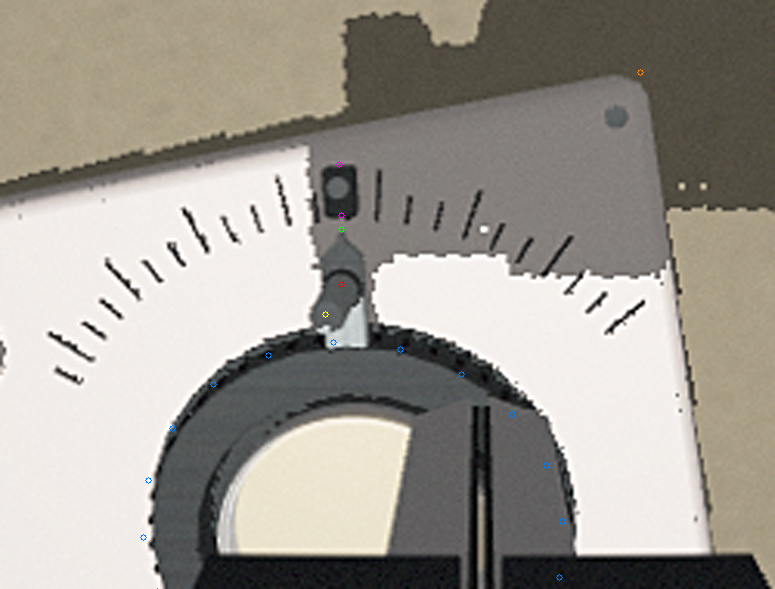

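>>> {"method": "apply_moves", "body": {"commands": [-0.029,-0.182,0.04,0,0,0,-0.028,-0.182,0.04,0,0,0,-0.028,-0.182,0.04,0,0,0,-0.028,-0.182,0.04,0,0,0,-0.028,-0.182,0.04,0,0,0,-0.028,-0.182,0.04,0,0,0,-0.028,-0.182,0.04,0,0,0,-0.028,-0.182,0.04,0,0,0]}}

```text
time: 10.72
eef_pos: [0.4594, -0.4012, 0.1457]
orientation: [0.0, 0.117, 0.993, -0.0]
ft_force: [0.5, -0.5, -0.2]
finger_gap: 0.0003
```

```bash
python3 - <<'E'
from h import *
s=r.sense(); print(s["time"],s["eef_pos"],s["ft_force"],s["orientation"])
f=eyes.grab_frame("wrist")
print("key px",proj(f,[.460,-.399,.066]))
cv2.imwrite("pics/k_w.png",f["img"])
for d in models.spot_point("lamp_key_top",f)[:2]: print(d)
f=eyes.grab_frame("scene"); cv2.imwrite("pics/k_s.png",cv2.resize(f["img"][95:235,180:355],None,fx=4.3,fy=4.3,interpolation=cv2.INTER_CUBIC))
E
```

```text
10.7167 [ 0.45939859 -0.40120476  0.14571136] [ 0.52206994 -0.46388339 -0.21689525] [ 5.05031782e-05  1.16986671e-01  9.93133481e-01 -7.57080629e-05]
key px [256.94960312 211.09974531]
{'centre': [0.4593, -0.3983, 0.0676], 'confidence': 0.64}
```

View pics/k_w.png

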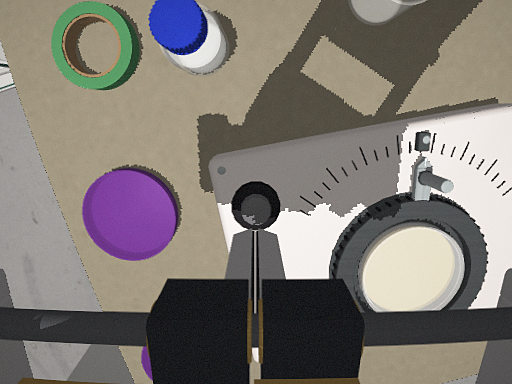

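View pics/k_s.png

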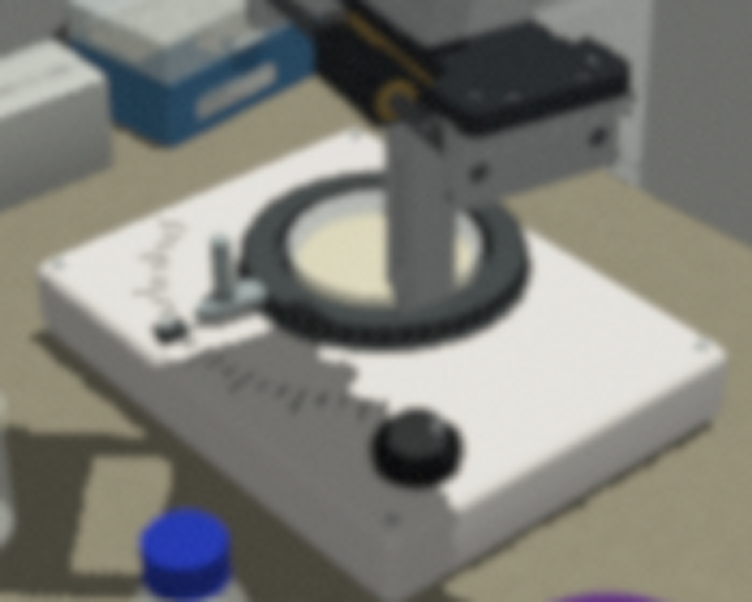

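>>> {"method": "apply_moves", "body": {"commands": [0,0.005,0.12,0,0,0,-0.004,0.005,0.12,0,0,0,0,0,0.12,0,0,0,0,0,0.11,0,0,0,0,0,0,0,0,0]}}

```text
time: 11.28
eef_pos: [0.4599, -0.3976, 0.0873]
orientation: [-0.001, 0.117, 0.993, 0.001]
ft_force: [0.5, 0.7, -0.6]
finger_gap: 0.0003
```

```bash
python3 - <<'E'
from h import *
s=r.sense(); print(s["time"],s["eef_pos"],s["ft_force"])
f=eyes.grab_frame("wrist"); cv2.imwrite("pics/l_w.png",f["img"])
f=eyes.grab_frame("scene"); cv2.imwrite("pics/l_s.png",cv2.resize(f["img"][125:235,220:355],None,fx=5.3,fy=5.3,interpolation=cv2.INTER_CUBIC))
E
```

```text
11.2833 [ 0.45986444 -0.39756553  0.08725656] [ 0.53487743  0.70087772 -0.55751531]
```

View pics/l_s.png

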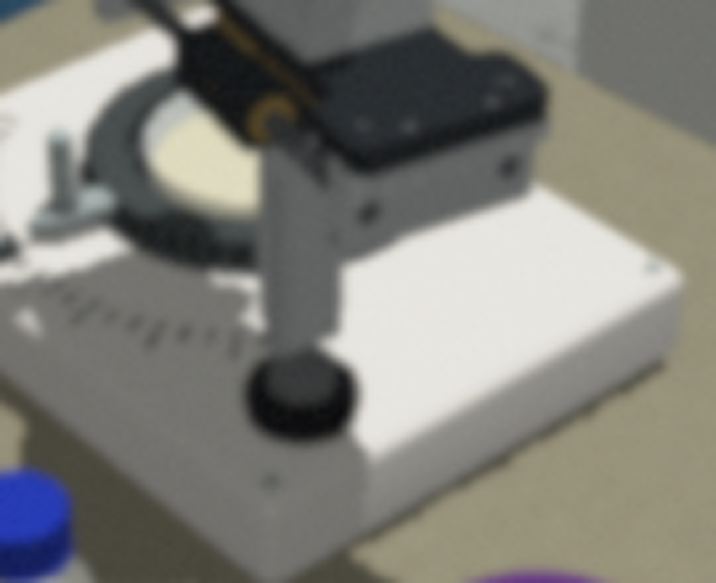

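View pics/l_w.png

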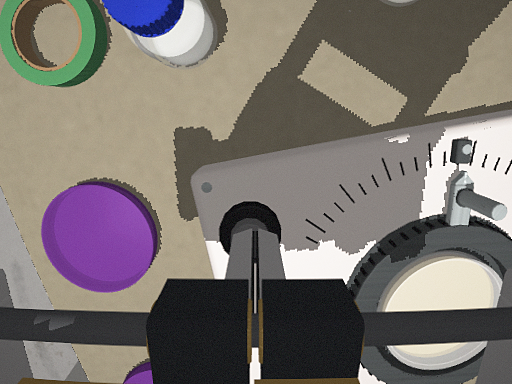

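>>> {"method": "apply_moves", "body": {"commands": [0,-0.016,0,0,0,0,0,0,0.012,0,0,0,0,0,0.012,0,0,0,0,0,0.012,0,0,0,0,0,0,0,0,0]}}

```text
time: 11.8
eef_pos: [0.4599, -0.4009, 0.0852]
orientation: [0.0, 0.117, 0.993, -0.0]
ft_force: [1.1, 0.3, -0.5]
finger_gap: 0.0004
```

>>> {"method": "apply_moves", "body": {"commands": [0,0,0.012,0,0,0,0,0,0,0,0,0]}}

```text
time: 11.97
eef_pos: [0.46, -0.401, 0.0839]
orientation: [0.0, 0.117, 0.993, -0.0]
ft_force: [-0.1, -0.2, 1.0]
finger_gap: 0.0007
```

```bash
python3 - <<'E'
from h import *
s=r.sense(); print(s["time"],s["eef_pos"],s["ft_force"],s["wrist_torque"])
f=eyes.grab_frame("scene"); cv2.imwrite("pics/m_s.png",cv2.resize(f["img"][125:235,220:355],None,fx=5.3,fy=5.3,interpolation=cv2.INTER_CUBIC))
E
```

```text
11.9667 [ 0.46001194 -0.40101802  0.08387007] [-0.05833629 -0.2038288   0.99530518] [-0.0056638  -0.00141811  0.0025828 ]
```

View pics/m_s.png

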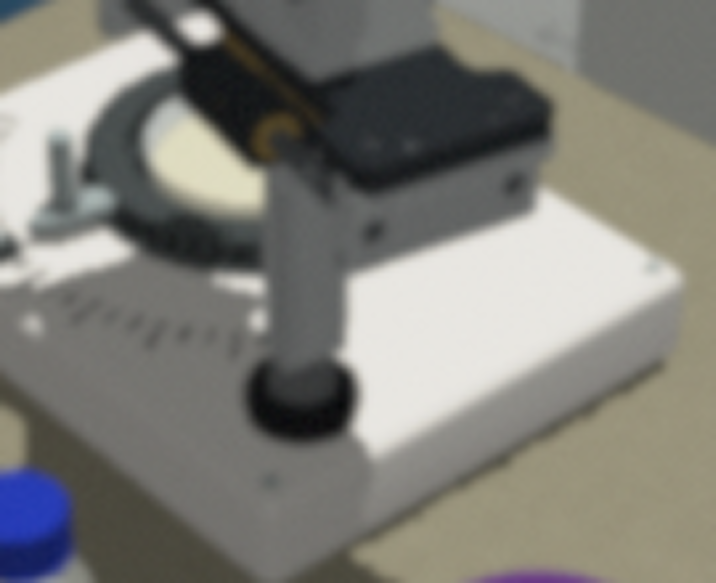

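```bash
python3 - <<'E'
from h import *
f=eyes.grab_frame("scene"); s=5.3
im=cv2.resize(f["img"][125:235,220:355],None,fx=s,fy=s,interpolation=cv2.INTER_CUBIC)
def dot(P,c):
    u=(proj(f,P)-[220,125]+.5)*s; cv2.circle(im,(int(u[0]),int(u[1])),2,c,-1)
p,y=cur(); M=Rd(y)
for z in (.017,.0,-.02):
  for a in(-.008,.008):
    for b in(-.0125,.0125): dot(p+M@[a,b,z],(0,0,255) if z>.01 else (0,255,255))
for t in np.arange(0,6.28,.3): dot([.4595+.012*np.cos(t),-.3995+.012*np.sin(t),.066],(0,255,0))
cv2.imwrite("pics/n_s.png",im)
E
```

```text
(no output)
```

View pics/n_s.png

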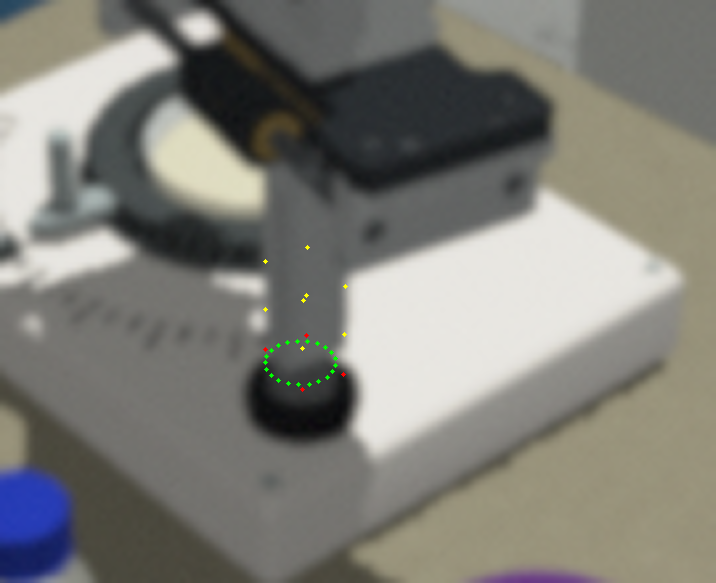

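>>> {"method": "apply_moves", "body": {"commands": [0,0.008,0.01,0,0,0,0,0,0,0,0,0]}}

```text
time: 12.23
eef_pos: [0.4602, -0.4001, 0.0827]
orientation: [0.0, 0.117, 0.993, -0.0]
ft_force: [0.2, -1.8, 1.8]
finger_gap: 0.0005
```

>>> {"method": "apply_moves", "body": {"commands": [0,0,0.01,0,0,0,0,0,0,0,0,0]}}

```text
time: 12.4
eef_pos: [0.4603, -0.4001, 0.0815]
orientation: [0.0, 0.117, 0.993, -0.0]
ft_force: [-0.3, -0.6, 2.2]
finger_gap: 0.0002
```

>>> {"method": "apply_moves", "body": {"commands": [0,0,0.01,0,0,0,0,0,0,0,0,0]}}

```text
time: 12.57
eef_pos: [0.4603, -0.4001, 0.0803]
orientation: [0.0, 0.117, 0.993, -0.0]
ft_force: [0.3, -0.2, 3.8]
finger_gap: 0.0006
```

```bash
python3 - <<'E'
from h import *
s=r.sense(); print(s["time"],s["eef_pos"],s["ft_force"],s["wrist_torque"])
f=eyes.grab_frame("scene"); cv2.imwrite("pics/o_s.png",cv2.resize(f["img"][165:235,240:310],None,fx=8,fy=8,interpolation=cv2.INTER_CUBIC))
E
```

```text
12.5667 [ 0.46025004 -0.40007299  0.08025293] [ 0.26361254 -0.22880897  3.84099578] [-0.13793656 -0.02348765  0.01523689]
```

View pics/o_s.png

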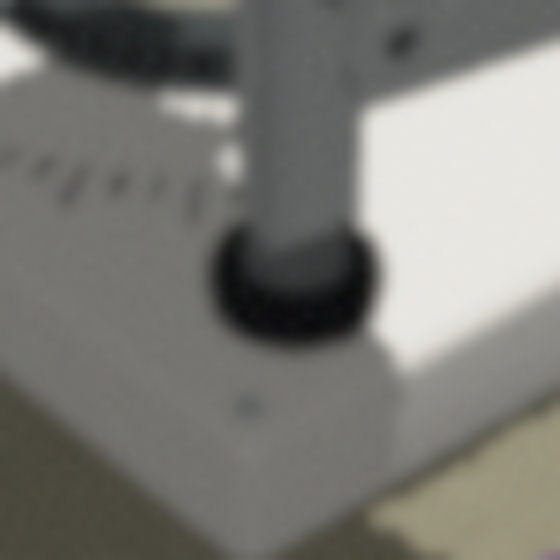

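>>> {"method": "apply_moves", "body": {"commands": [0,0,0.01,0,0,0,0,0,0,0,0,0]}}

```text
time: 12.78
eef_pos: [0.4602, -0.4001, 0.079]
orientation: [0.0, 0.117, 0.993, -0.0]
ft_force: [0.3, -0.9, 4.2]
finger_gap: 0.0006
```

>>> {"method": "apply_moves", "body": {"commands": [0,0,0.01,0,0,0,0,0,0,0,0,0]}}

```text
time: 12.95
eef_pos: [0.4603, -0.4001, 0.0783]
orientation: [0.0, 0.117, 0.993, -0.0]
ft_force: [-0.9, -0.6, 6.5]
finger_gap: 0.0007
```

>>> {"method": "apply_moves", "body": {"commands": [0,0,0.006,0,0,0,0,0,0,0,0,0]}}

```text
time: 13.12
eef_pos: [0.4603, -0.4001, 0.0781]
orientation: [0.0, 0.117, 0.993, -0.0]
ft_force: [-3.0, 2.4, 11.9]
finger_gap: 0.0003
```

>>> {"method": "apply_moves", "body": {"commands": [0,0,0.003,0,0,0,0,0,0,0,0,0]}}

```text
time: 13.28
eef_pos: [0.4604, -0.4002, 0.0781]
orientation: [0.0, 0.117, 0.993, -0.0]
ft_force: [-4.3, 3.3, 15.2]
finger_gap: 0.0004
```

```bash
python3 - <<'E'
from h import *
s=r.sense(); print(s["time"],s["eef_pos"],s["ft_force"])
f=eyes.grab_frame("scene"); cv2.imwrite("pics/p_s.png",cv2.resize(f["img"][165:235,240:310],None,fx=8,fy=8,interpolation=cv2.INTER_CUBIC))
E
```

```text
13.2833 [ 0.46036776 -0.40017376  0.07807956] [-4.33512593  3.34371826 15.18982395]
```

View pics/p_s.png

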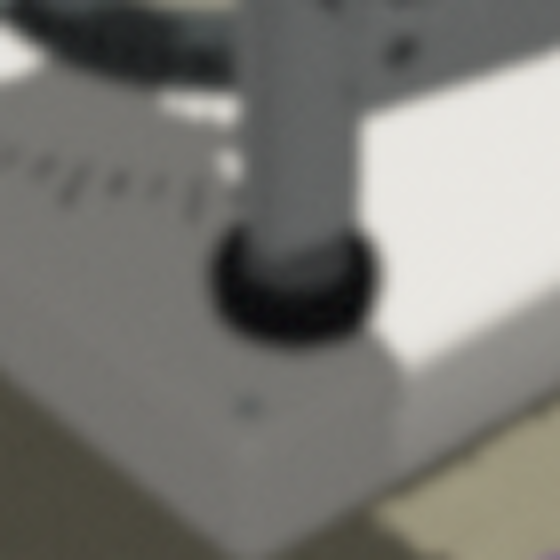

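>>> {"method": "apply_moves", "body": {"commands": [0,0,-0.02,0,0,0,0,0,-0.05,0,0,0,0,0,-0.1,0,0,0,0,0,-0.2,0,0,0,0,0,-0.2,0,0,0,0,0,0,0,0,0]}}

```text
time: 13.83
eef_pos: [0.4613, -0.401, 0.1505]
orientation: [0.003, 0.117, 0.993, -0.002]
ft_force: [0.6, -0.8, 1.6]
finger_gap: 0.0003
```

```bash
python3 - <<'E'
from h import *
s=r.sense(); print(s["time"],s["eef_pos"],s["ft_force"])
f=eyes.grab_frame("wrist"); cv2.imwrite("pics/q_w.png",cv2.resize(f["img"][140:290,150:350],None,fx=3.9,fy=3.9,interpolation=cv2.INTER_CUBIC))
f=eyes.grab_frame("scene"); cv2.imwrite("pics/q_s.png",cv2.resize(f["img"][165:235,240:310],None,fx=8,fy=8,interpolation=cv2.INTER_CUBIC))
E
```

```text
13.8333 [ 0.46127328 -0.40102107  0.15046118] [ 0.56530981 -0.82751935  1.58825494]
```

View pics/q_w.png

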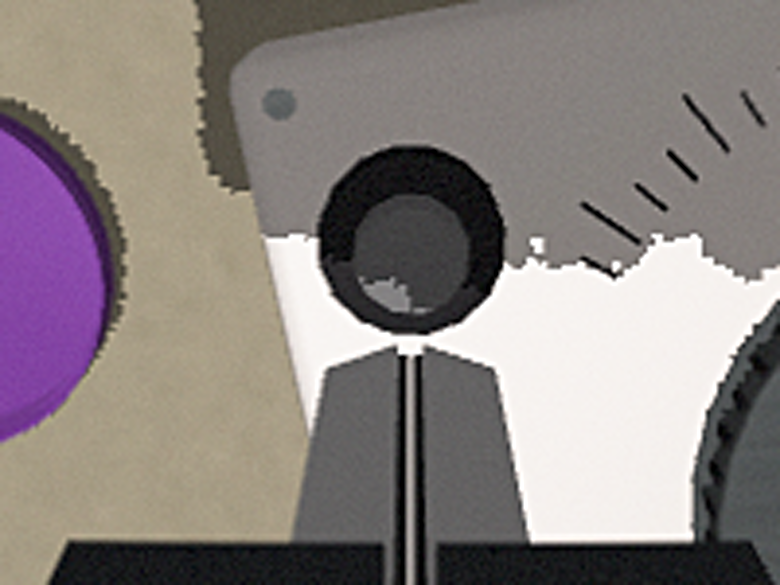

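View pics/q_s.png

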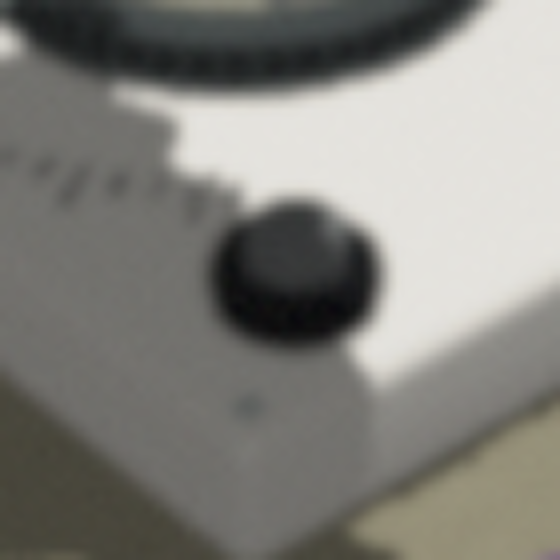

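```bash
python3 - <<'E'
from h import *
f=eyes.grab_frame("wrist"); 
def st(im): return np.clip((im.astype(float)/110)**.5*255,0,255).astype(np.uint8)
cv2.imwrite("pics/r_w.png",st(cv2.resize(f["img"][165:240,220:295],None,fx=8,fy=8,interpolation=cv2.INTER_NEAREST)))
for z in (.045,.053,.055,.057,.059,.061,.067):
    c=proj(f,[.4598,-.3995,z]); e=proj(f,[.4718,-.3995,z]); print(z,((c-[220,165]+.5)*8).round(1),"r12 px",np.linalg.norm(e-c)*8)
E
```

```text
0.045 [281.  304.7] r12 px 109.75357907528532
0.053 [280.9 326.3] r12 px 112.64541780129078
0.055 [280.8 331.9] r12 px 113.39148779075077
0.057 [280.8 337.6] r12 px 114.14714173308633
0.059 [280.8 343.3] r12 px 114.91255635241863
0.061 [280.8 349.2] r12 px 115.68791242071055
0.067 [280.7 367.3] r12 px 118.07549989630336
```

View pics/r_w.png

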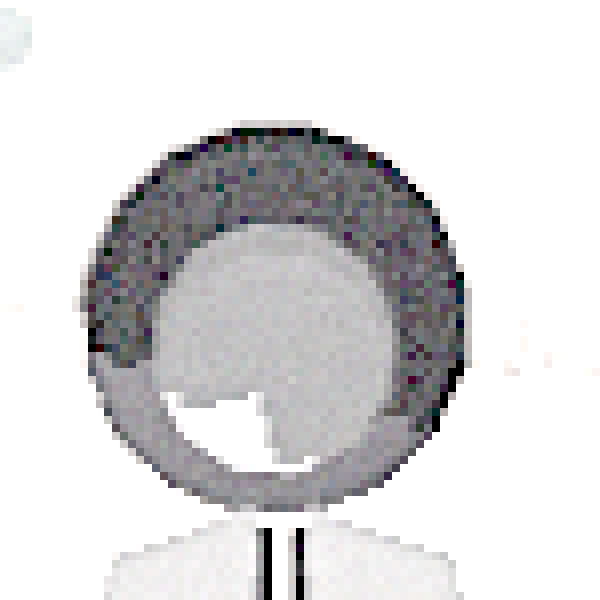

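>>> {"method": "apply_moves", "body": {"commands": [0.1,0.15,-0.2,0,0,0,0.1,0.2,-0.2,0,0,0,0.1,0.2,-0.1,0,0,0,0,0.2,0,0,0,0,0,0,0,0,0,0,0,0,0,0,0,0]}}

```text
time: 14.48
eef_pos: [0.446, -0.3033, 0.2046]
orientation: [-0.0, 0.116, 0.993, 0.0]
ft_force: [0.3, -0.4, 0.2]
finger_gap: 0.0005
```

```bash
python3 - <<'E'
from h import *
s=r.sense(); print(s["time"],s["eef_pos"],s["ft_force"])
f=eyes.grab_frame("wrist"); annot(f,.187,"pics/s_w.png",(100,60,400,285),2.6,tab=.187)
f=eyes.grab_frame("top"); cv2.imwrite("pics/s_t.png",cv2.resize(f["img"][80:330,80:350],None,fx=2.4,fy=2.4))
E
```

```text
14.4833 [ 0.44599816 -0.30327709  0.20455732] [ 0.28903357 -0.35977166  0.17036989]
```

View pics/s_w.png

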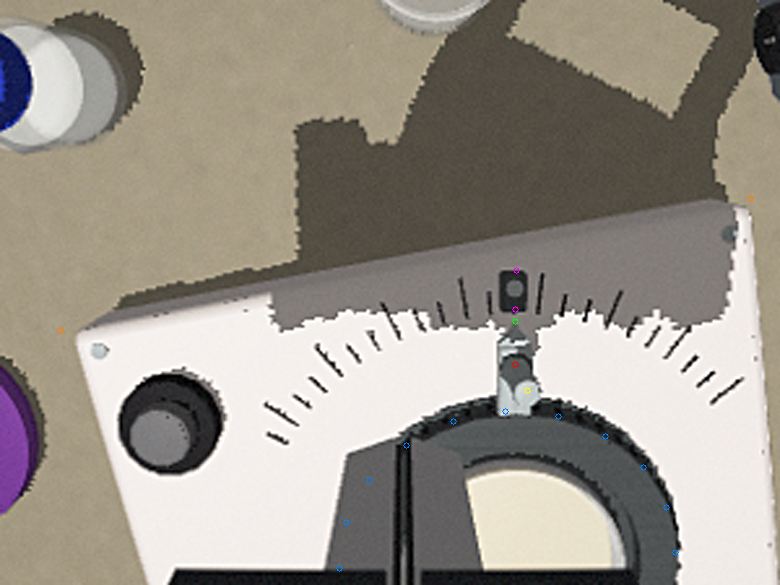

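View pics/s_t.png

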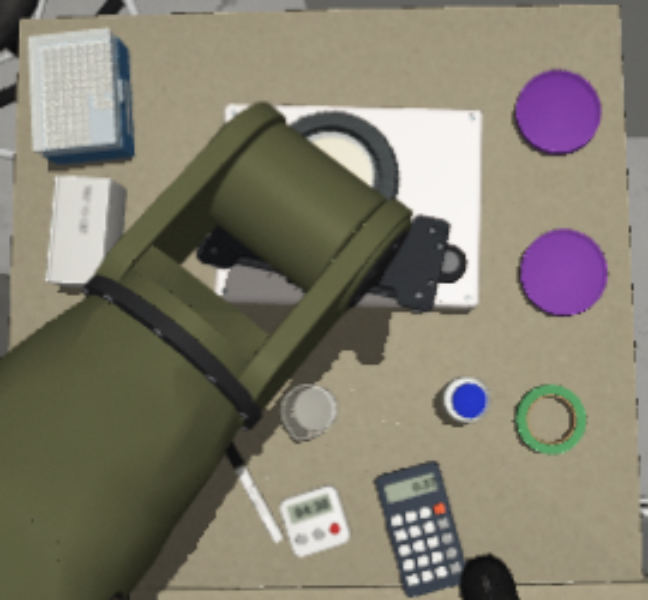

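The wrist view shows the pointer tip at pixel (515,330), in line with the tab centre at (514,290). The key is up, the dish is in place and everything around it is undisturbed.

```bash
python3 -c "
from h import *
print(ticket.finish_job())"
```

```text
the job is handed in; nothing more can be done
None
```

I did the job in the order asked and handed it in at about 14.6 s of the 48 s allowed. No verdict came back.

- **Lever:** I pushed the pin round with the back of the closed fingers, from a ring angle of about 0.92 to 0.187 rad, then backed off. In the close wrist pictures the pointer was about 0.2 mm from the tab's centre line. It was still in line after the key press.
- **Key:** I pressed it straight down about 6 mm, to a firm stop, with up to 15 N on the wrist. I then released it, and a picture afterwards showed it up again.
- **Surroundings:** The dish still lies on the stage and the beaker and bottle are where they were. The hand stands clear and touches nothing.

Some checks disagreed or were indirect:
- **Tab angle:** The point network put the tab at 0.14 to 0.185 rad, and the first overhead measurement gave 0.172. I set the lever by the pointer and tab seen together in the wrist picture, so that spread should not affect it.
- **Key at the bottom:** I could not see the key at full travel because the fingers covered it. I judged it by the stop, the distance moved and the force. The housing rim came out at about 57 mm or lower, below the fingertips at 61 mm, so I don't think the fingers stopped on the rim. A sideways force of about 5 N showed on the wrist at the stop.

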